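# Load slide cassettes tab-uphill into the sprung sloped rack

### The job

Load both tabbed slide cassettes into the blue sloped rack, one in each bay, right way up with the tab uphill: push each one down against its sprung plunger until it bottoms, lay it flat on the deck, and let the spring carry it back so that the tab is fully home under the steel lip. The look-alike slide box without a tab is not for the rack: leave it and the other loose things on the bench where they are.

Things in the scene. Friction and masses are not known exactly. Their poses are not given: they have to be found in the camera images.
- cassette_1: First grey plastic slide cassette, about 0.18 kg, lying upright at any heading. Block 96 x 40 wide x 34 mm high; a thin tab sticks out low at one end: 24 mm long, 40 wide, 12 thick, flush with the underside; 120 mm overall. Origin: on the underside, middle of the 120 mm; +x towards the tab tip (block x = -60 to 36 mm, tab 36 to 60), z up. Grip across the 40 mm near x = -12.
- cassette_2: Second grey plastic slide cassette, about 0.18 kg, lying upright at any heading. Block 96 x 40 wide x 34 mm high; a thin tab sticks out low at one end: 24 mm long, 40 wide, 12 thick, flush with the underside; 120 mm overall. Origin: on the underside, middle of the 120 mm; +x towards the tab tip (block x = -60 to 36 mm, tab 36 to 60), z up. Grip across the 40 mm near x = -12. Same as the first.
- cassette_1_tab (a point): Tip of the first cassette's tab, on the underside at mid-width (x = +60 mm).
- cassette_2_tab (a point): Tip of the second cassette's tab, on the underside at mid-width (x = +60 mm).
- rack: blue steel sloped loading rack with two bays, fixed to the bench, 200 mm wide, 170 mm deep; its deck rises away from the robot at 25 degrees, from about 27 mm over the bench at the low edge to 105 mm at the stop walls. Bay centres 104 mm apart. Origin: centre of its underside, x to its high back, z up.
- lip_left (a point): Middle of the lower edge of the steel lip of the left bay (bay x = -12, z = 16 mm). The stop wall (face at bay x = 0, 60 mm wide) carries this overhanging lip, bay x = -12 to 0, z = 16 to 21 mm. A tab goes under it, a block does not. The tab tip clears it, to go down or come up, only below bay x = -12, that is with the plunger pushed 17 mm or more.
- lip_right (a point): Middle of the lower edge of the steel lip of the right bay (bay x = -12, z = 16 mm). The stop wall (face at bay x = 0, 60 mm wide) carries this overhanging lip, bay x = -12 to 0, z = 16 to 21 mm. A tab goes under it, a block does not. The tab tip clears it, to go down or come up, only below bay x = -12, that is with the plunger pushed 17 mm or more.
- bay_left: Left bay (+y side seen from the robot). Origin: on the deck at the foot of the upper stop wall, mid-width; +x uphill, y across, z out of the deck. Seated cassette: tab tip at x = 0, underside at z = 0. Side guides 8 mm high, 45 mm apart, x = -100 to -30 mm. Free plunger face at x = -115 mm (36 wide, z = 2 to 42 mm); its housing x = -175 to -149, 30 mm high.
- bay_right: Right bay (-y side seen from the robot). Origin: on the deck at the foot of the upper stop wall, mid-width; +x uphill, y across, z out of the deck. Seated cassette: tab tip at x = 0, underside at z = 0. Side guides 8 mm high, 45 mm apart, x = -100 to -30 mm. Free plunger face at x = -115 mm (36 wide, z = 2 to 42 mm); its housing x = -175 to -149, 30 mm high.
- plunger_left (a joint): Position of the sprung plunger at the foot of the left bay (m): 0 free, grows as pushed downhill; about 0.005 with a cassette seated, solid at about 0.021. About 5 N starts it, 10 N near its end. Let go, it drives the cassette back uphill under the lip.
- plunger_right (a joint): Position of the sprung plunger at the foot of the right bay (m): 0 free, grows as pushed downhill; about 0.005 with a cassette seated, solid at about 0.021. About 5 N starts it, 10 N near its end. Let go, it drives the cassette back uphill under the lip.
- plain_box: slide box without a tab, same grey plastic and section as the cassettes: plain block 110 x 40 x 34 mm, 0.2 kg. Origin: centre of the underside, x along its length. To be left alone.
- wash_bottle: white plastic wash bottle, 72 mm across, about 160 mm high plus spout, standing; origin centre of its underside. Bystander.
- jar: glass jar with red lid, 76 mm across, 110 mm high; origin centre of its underside. Bystander.
- marker: white marker pen with black cap, lying, 133 mm long, 14 mm thick; origin on its underside about mid-length, x along it. Bystander.
- slide_carton: cardboard carton, 85 x 65 x 45 mm; origin centre of its underside. Bystander.

How it is judged:
At the end, for the whole second after the job is handed in: One cassette in each bay, tab uphill: tab tip within 5 mm of the stop wall, both ends within 6 mm of the bay's centre line, underside on the deck within 4 mm, at rest ((((x of cassette_1_tab in the frame of bay_left between -0.005 and 0.003 m and y of cassette_1_tab in the frame of bay_left between -0.006 and 0.006 m and z of cassette_1_tab in the frame of bay_left between -0.003 and 0.004 m and x of cassette_1 in the frame of bay_left between -0.066 and -0.055 m and y of cassette_1 in the frame of bay_left between -0.006 and 0.006 m and z of cassette_1 in the frame of bay_left between -0.003 and 0.004 m and linear speed of cassette_1 below 0.02 m/s) and (x of cassette_2_tab in the frame of bay_right between -0.005 and 0.003 m and y of cassette_2_tab in the frame of bay_right between -0.006 and 0.006 m and z of cassette_2_tab in the frame of bay_right between -0.003 and 0.004 m and x of cassette_2 in the frame of bay_right between -0.066 and -0.055 m and y of cassette_2 in the frame of bay_right between -0.006 and 0.006 m and z of cassette_2 in the frame of bay_right between -0.003 and 0.004 m and linear speed of cassette_2 below 0.02 m/s)) or ((x of cassette_1_tab in the frame of bay_right between -0.005 and 0.003 m and y of cassette_1_tab in the frame of bay_right between -0.006 and 0.006 m and z of cassette_1_tab in the frame of bay_right between -0.003 and 0.004 m and x of cassette_1 in the frame of bay_right between -0.066 and -0.055 m and y of cassette_1 in the frame of bay_right between -0.006 and 0.006 m and z of cassette_1 in the frame of bay_right between -0.003 and 0.004 m and linear speed of cassette_1 below 0.02 m/s) and (x of cassette_2_tab in the frame of bay_left between -0.005 and 0.003 m and y of cassette_2_tab in the frame of bay_left between -0.006 and 0.006 m and z of cassette_2_tab in the frame of bay_left between -0.003 and 0.004 m and x of cassette_2 in the frame of bay_left between -0.066 and -0.055 m and y of cassette_2 in the frame of bay_left between -0.006 and 0.006 m and z of cassette_2 in the frame of bay_left between -0.003 and 0.004 m and linear speed of cassette_2 below 0.02 m/s)))); the robot touches nothing.
It fails at once if the plain box or another bystander is moved more than 30 mm (distance of any of plain_box, wash_bottle, jar, marker, slide_carton from where it was at the start of the episode above 0.03 m).
It also fails if it takes over 70 s, if anything falls off the work surface, if the arm or the gripper's body presses on something with over 40 N, if the wrist force passes 120 N, or if a joint passes its speed limit or range.

### The arm

A 7-joint arm with a two-finger parallel gripper is mounted at the origin on the work surface. World frame = base frame: x ahead of the robot, y to its left, z up, the work surface at z = 0. Lengths are in m, angles in rad, forces in N, time in s.
With the tool pointing down it reaches from about 0.425 to 0.875 m from the base axis. Payload 4.7 kg.
Tool frame: the origin (TCP) lies between the finger pads; the fingertips stand 14 mm ahead of it and the grasp point (between the pads) lies 5 mm behind it; z points along the fingers, y is the line along which they close (so a half turn about z gives the same grasp; the last joint's range is limited). The gripper opens to 87 mm and grips with 3 to 60 N. Pads are 19 mm wide; open, the fingers measure 117 mm over their backs; the gripper's body (75 mm by 190 mm) begins 51 mm behind the grasp point.
Start: joints at [1.211, 0.321, -0.07, 1.45, 0.023, 1.371, -0.057], TCP at [0.237, -0.605, 0.237] pointing down, gripper open.
Joint ranges: [-2.86, 2.86], [-0.3, 2.09], [-1.38, 1.24], [0.06, 2.45], [-1.56, 4.7], [0.09, 2.05], [-2.69, 2.69]. Speed limits (rad/s): [2.57, 2.57, 3.14, 3.14, 3.14, 3.14, 3.14].

### API

Orientations are given as a rotation vector (axis times angle).
In Python, from bench import ctrl gives the robot as it stands.
- The arm moves only by the tool step_arm, never from a script. Its argument "commands" is a list of rows, each an object with "travel": the shift along the tool's x, y, z in m, a list of three; "turn": the turn, a rotation vector about the tool's x, y, z in degrees, a list of three. A call has 1 to 5 rows; each row is the pose to reach, as a shift and turn from the pose commanded when the call began, along the tool's axes at that moment; what a row does not reach only later rows make up. A row lasts 1/10 s, in which the tool goes at most 50 mm and 8.59 degrees, less where a joint would pass 70% of its speed; a pose out of reach is approached as far as the arm can. A call with a gripper value outside its range is refused whole. "gripper" is the opening, from 0 (shut) to 1 (fully open), set as the call begins (left out, the last holds). The fingers move at their own pace and stop on an object; "force" is the grip in N (left out, the last holds). Time passes only in rows, so rows that repeat a pose let the fingers close. It gives the time, the measured TCP pose, the force, the opening and the grip force at its end, in the units of the state.
- ctrl.get_state(): the state, without advancing time (a new reading comes with each control period).
- ctrl.get_image(name): name is "scene" or "top" or "wrist"; returns the picture (400x640x3 uint8, red, green, blue); there is no depth.
- ctrl.camera_model(name): a dict with "fx", "fy", "cx", "cy" (pixels), "R" (3x3) and "t" (3): a world point X has camera coordinates R X + t; the wrist camera has in their place "T_tool_cam" (4x4, takes a point from camera to tool coordinates, whose origin is the TCP and whose axes are the flange's). Camera axes: x right, y down, z forward; pixel columns grow to the right and rows downward; lengths in m; the calibration is good to about 2 mm. A picture is of the moment at which its call begins: read the wrist's pose just before it. camera_model takes no time and is no camera call.
- ctrl.close_job(): hands the job in; it is judged then, once.
The state is a dict: "time": time; "joint_positions": joint angles; "qd": joint speeds; "joint_torque": joint torques, N m; "position": TCP position; "tool_rot": TCP orientation; "ft_force": force on the tool from outside, world axes, zero at the start; "torque": the same for the moment, N m; "grip_width": opening from 0.0 (shut) to 1.0 (fully open); "grip_force": force on a finger pad.
Only numpy, scipy, OpenCV 4.12 (cv2) and the standard library are available. Lean on these libraries where they do the work, as an engineer would, in place of code of your own. Each camera call takes 0.05 s, during which the arm holds its last target. There are 200 camera calls.

## Working session

There is one attempt and no reset: what is moved stays moved. The work goes in short steps, Python scripts to look and compute and a tool call to move; the robot and the scene stay as the last step left them, time stands still between calls to the robot, and variables do not carry over. Pictures are saved under pics/ and viewed, at most 10 in all, crops included, and the job is handed in when it is done.

Besides the shell and the picture viewer there is one more tool, called after "Emit:" in YAML: its name, and indented under it one key for each argument. step_arm: Moves the arm, as the interface text tells. Its arguments: {"type":"object","properties":{"commands":{"type":"array"},"gripper":{"type":"number"},"force":{"type":"number"}},"required":["commands"]}

```bash
mkdir -p pics; ls
python3 - <<'E'
from bench import ctrl
import cv2, numpy as np
np.set_printoptions(precision=4,suppress=True)
for n in("top","scene"):
    im=ctrl.get_image(n); cv2.imwrite(f"pics/{n}0.png",cv2.cvtColor(im,cv2.COLOR_RGB2BGR))
    print(n,ctrl.camera_model(n))
print(ctrl.camera_model("wrist")); s=ctrl.get_state();print(s)
E
```

```text
pics
top {'fx': 502.5136774933098, 'fy': 502.5136774933098, 'cx': 315.8670665125924, 'cy': 201.80442866381702, 'R': array([[-0.0171, -0.9998,  0.0128],
       [-0.9876,  0.0149, -0.1563],
       [ 0.156 , -0.0153, -0.9876]]), 't': array([-0.0084,  0.6218,  1.5045])}
scene {'fx': 481.41301785024876, 'fy': 481.41301785024876, 'cx': 313.9279911303419, 'cy': 201.9036212181074, 'R': array([[-0.7043,  0.7098, -0.0138],
       [ 0.6085,  0.5935, -0.5267],
       [-0.3656, -0.3794, -0.8499]]), 't': array([ 0.4446, -0.3288,  1.6043])}
{'fx': 343.0962811667952, 'fy': 343.0962811667952, 'cx': 316.53762031904927, 'cy': 202.15825085451442, 'T_tool_cam': array([[-0.0006, -0.9664, -0.2571,  0.0687],
       [ 1.    , -0.0002, -0.0018,  0.0015],
       [ 0.0017, -0.2571,  0.9664, -0.1477],
       [ 0.    ,  0.    ,  0.    ,  1.    ]])}
{'time': 0.1, 'joint_positions': array([ 1.2111,  0.3217, -0.0701,  1.4515,  0.0226,  1.3708, -0.0569]), 'qd': array([ 0.0013, -0.0026, -0.0004, -0.0022, -0.0002, -0.0001,  0.0009]), 'joint_torque': array([ -0.0005, -49.2572,  -0.406 , -31.3398,  -0.0642,   0.0395,
         0.0001]), 'position': array([ 0.2371, -0.6047,  0.2356]), 'tool_rot': array([-3.0853, -0.5834,  0.0006]), 'ft_force': array([ 0.3142, -0.4597, -0.2634]), 'torque': array([ 0.002 , -0.0161,  0.0414]), 'grip_force': 0.0, 'grip_width': 1.003281569203833}
```

View pics/top0.png

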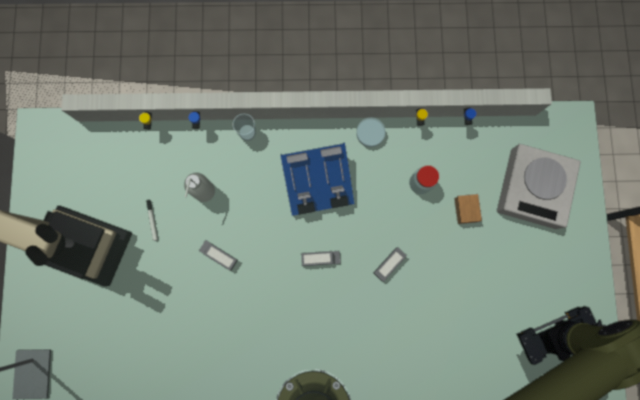

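View pics/scene0.png

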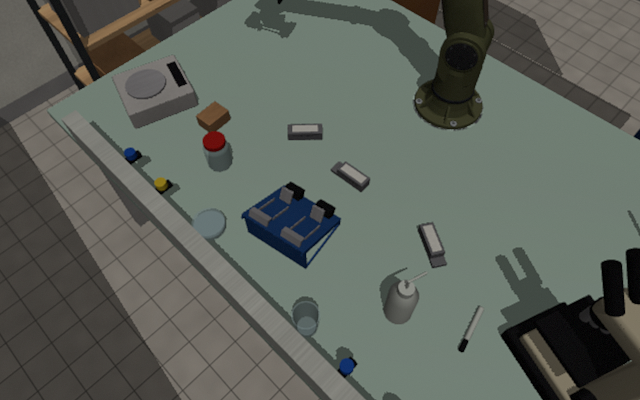

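The top view shows the blue rack near (318,180) and three grey blocks at (219,256), (319,258) and (390,264). In the scene view, the blocks at (351,176) and (431,243) have tabs and the one at (305,131) looks plain. I'll zoom in and measure.

```bash
cat > h.py <<'E'
from bench import ctrl
import cv2, numpy as np
from scipy.spatial.transform import Rotation as Rn
np.set_printoptions(precision=4,suppress=True)
def cam(n,s=None):
    m=ctrl.camera_model(n)
    K=(m['fx'],m['fy'],m['cx'],m['cy'])
    if n!='wrist':
        R=np.array(m['R']);return K,R.T,-R.T@np.array(m['t'])
    T=np.array(m['T_tool_cam']);Rt=Rn.from_rotvec(s['tool_rot']).as_matrix()
    return K,Rt@T[:3,:3],Rt@T[:3,3]+s['position']
def cast(c,px,z,n=(0,0,1)):
    """ray through px onto plane n.X=z"""
    K,R,o=c;px=np.atleast_2d(px).astype(float);n=np.array(n)
    d=np.c_[(px[:,0]-K[2])/K[0],(px[:,1]-K[3])/K[1],np.ones(len(px))]@R.T
    return o+d*((z-n@o)/(d@n))[:,None]
def proj(c,X):
    K,R,o=c;q=(np.atleast_2d(X)-o)@R
    return np.c_[q[:,0]/q[:,2]*K[0]+K[2],q[:,1]/q[:,2]*K[1]+K[3]]
def tri(c1,p1,c2,p2):
    A=[];b=[]
    for (K,R,o),p in((c1,p1),(c2,p2)):
        d=R@np.array([(p[0]-K[2])/K[0],(p[1]-K[3])/K[1],1]);d/=np.linalg.norm(d)
        P=np.eye(3)-np.outer(d,d);A.append(P);b.append(P@o)
    return np.linalg.lstsq(np.vstack(A),np.hstack(b),rcond=None)[0]
E
python3 - <<'E'
from h import *
a=cv2.imread("pics/top0.png");b=cv2.imread("pics/scene0.png")
A=cv2.resize(a[135:285,190:430],(800,500),interpolation=cv2.INTER_CUBIC)
cv2.imwrite("pics/c1.png",A)
B=cv2.resize(b[110:280,235:460],(794,600),interpolation=cv2.INTER_CUBIC)
cv2.imwrite("pics/c2.png",B)
c=cam("top");hsv=cv2.cvtColor(a,cv2.COLOR_BGR2HSV)
for nm,p in(("A",(219,256)),("B",(319,258)),("P",(390,264))):
    x,y=p;w=28;r=hsv[y-w:y+w,x-w:x+w]
    m=((r[...,1]<45)).astype(np.uint8)*255
    m=cv2.morphologyEx(m,cv2.MORPH_OPEN,np.ones((3,3)))
    k=max(cv2.findContours(m,0,2)[0],key=cv2.contourArea)
    rc=cv2.minAreaRect(k);bx=cv2.boxPoints(rc)+[x-w,y-w]
    print(nm,rc,bx.round(1).tolist());print(cast(c,bx,0.02)[:,:2],cast(c,bx.mean(0),0.02))
m=cv2.inRange(hsv,(105,120,40),(125,255,255));m[:,:270]=0;m[:,365:]=0
k=max(cv2.findContours(m,0,2)[0],key=cv2.contourArea);rc=cv2.minAreaRect(k)
bx=cv2.boxPoints(rc);print(rc,bx.tolist())
E
```

```text
A ((27.500003814697266, 27.499996185302734), (54.99999237060547, 54.99999237060547), 90.0) [[191.0, 228.0], [246.0, 228.0], [246.0, 283.0], [191.0, 283.0]]
[[0.5494 0.3713]
 [0.5467 0.2004]
 [0.3774 0.1996]
 [0.3803 0.3677]] [[0.4627 0.2848 0.02  ]]
B ((27.500003814697266, 27.499996185302734), (54.99999237060547, 54.99999237060547), 90.0) [[291.0, 230.0], [346.0, 230.0], [346.0, 285.0], [291.0, 285.0]]
[[ 0.5383  0.0602]
 [ 0.5355 -0.1115]
 [ 0.3661 -0.107 ]
 [ 0.369   0.0618]] [[ 0.4515 -0.0241  0.02  ]]
P ((27.500003814697266, 27.499996185302734), (54.99999237060547, 54.99999237060547), 90.0) [[362.0, 236.0], [417.0, 236.0], [417.0, 291.0], [362.0, 291.0]]
[[ 0.516  -0.161 ]
 [ 0.5132 -0.333 ]
 [ 0.3441 -0.3248]
 [ 0.3471 -0.1557]] [[ 0.4294 -0.2435  0.02  ]]
((317.79998779296875, 179.09999084472656), (60.56949996948242, 64.07098388671875), 79.3803482055664) [[280.7320861816406, 155.23773193359375], [343.7056579589844, 143.43017578125], [354.8678894042969, 202.96224975585938], [291.8943176269531, 214.76980590820312]]
```

View pics/c1.png

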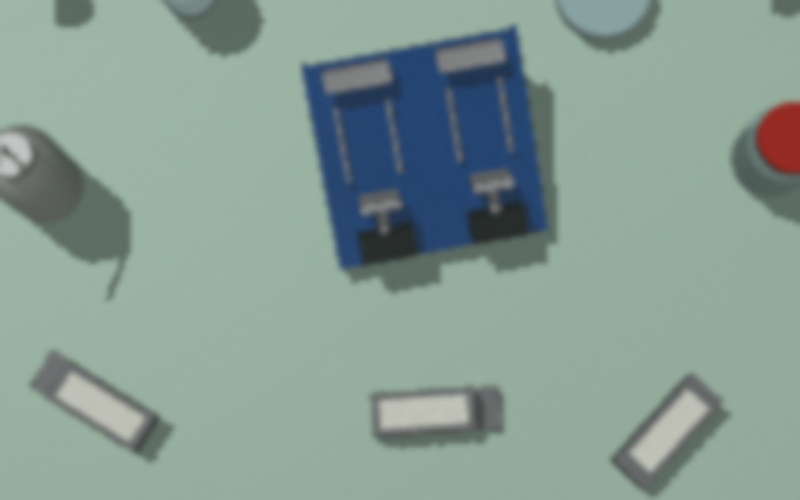

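View pics/c2.png

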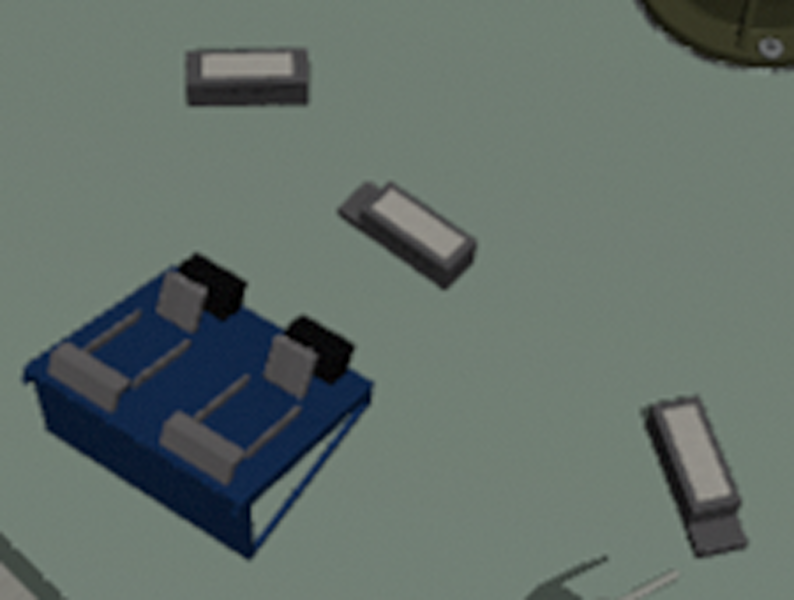

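Tabs are visible on the left cassette A (tab to the upper left at crop (45,370)) and the middle cassette B (tab to the right at crop (490,410)). The box at crop (665,435) is plain. The rack's deck corners in crop 1 are about (303,65), (517,27), (343,270) and (547,230).

Run:
```python
from h import *
t=cam("top");s=cam("scene")
f1=lambda p:((p[0]+.5)/3.3333-.5+190,(p[1]+.5)/3.3333-.5+135)
f2=lambda p:((p[0]+.5)/3.529-.5+235,(p[1]+.5)/3.529-.5+110)
P={}
for n,a,b in(("lowL",(343,269),(372,384)),("highL",(303,65),(247,503)),("highR",(517,27),(25,373))):
    P[n]=tri(t,f1(a),s,f2(b));print(n,P[n])
for n,a,z in(("lowL",(343,269),.027),("highL",(303,65),.106),("highR",(517,27),.106),("lowR",(547,230),.027)):
    P[n]=cast(t,[f1(a)],z)[0];print(n,P[n])
up=(P['highL']+P['highR']-P['lowL']-P['lowR'])[:2];ac=(P['highL']+P['lowL']-P['highR']-P['lowR'])[:2]
print("yaw",np.degrees(np.arctan2(up[1],up[0])),np.degrees(np.arctan2(-ac[0],ac[1])),np.linalg.norm(up)/2,np.linalg.norm(ac)/2,sum(P.values())/4)
a=cv2.imread("pics/top0.png")
for nm,p in(("A",(219,256)),("B",(319,258)),("P",(390,264))):
    x,y=p;w=24;r=cv2.resize(a[y-w:y+w,x-w:x+w],None,fx=4,fy=4,interpolation=cv2.INTER_CUBIC)
    h=cv2.cvtColor(r,cv2.COLOR_BGR2HSV);m=((h[...,1]<40)&(h[...,2]>150)).astype(np.uint8)
    k=max(cv2.findContours(m,0,2)[0],key=cv2.contourArea);rc=cv2.minAreaRect(k)
    bx=(cv2.boxPoints(rc)+.5)/4-.5+[x-w,y-w];W=cast(t,bx,.034)
    e=W[1]-W[0],W[2]-W[1];L=max(e,key=np.linalg.norm)
    print(nm,W.mean(0),[np.linalg.norm(q) for q in e],np.degrees(np.arctan2(L[1],L[0])))
```

```text
lowL [0.5834 0.0553 0.0241]
highL [0.756  0.0888 0.1127]
highR [ 0.7925 -0.1076  0.1034]
lowL [0.5833 0.0547 0.027 ]
highL [0.7598 0.0865 0.106 ]
highR [ 0.7927 -0.1083  0.106 ]
lowR [ 0.6174 -0.1375  0.027 ]
yaw 9.845897010673943 9.805969394152239 0.17849339105079665 0.19641716970687556 [ 0.6883 -0.0262  0.0665]
A [0.4625 0.2822 0.034 ] [np.float64(0.14693953866514517), np.float64(0.14569553848386876)] -90.90887936803165
B [ 0.4514 -0.0239  0.034 ] [np.float64(0.1475982930677641), np.float64(0.14585390508767393)] -90.91180999056103
P [ 0.4295 -0.2414  0.034 ] [np.float64(0.14785661698838667), np.float64(0.14563850999272376)] -90.92057997583275
```

```bash
cat >> h.py <<'E'
def Rt(heading,pitch=0,bayyaw=9.8):
    """tool-x heading (deg), tool z down; pitch leans tool so z = -normal of deck rising along bayyaw"""
    h=np.radians(heading);x=np.array([np.cos(h),np.sin(h),0]);z=np.array([0,0,-1.])
    R=np.c_[x,np.cross(z,x),z]
    b=np.radians(bayyaw);ax=np.array([-np.sin(b),np.cos(b),0])
    return Rn.from_rotvec(-np.radians(pitch)*ax).as_matrix()@R
def go(p,R,s=None):
    s=s or ctrl.get_state();R0=Rn.from_rotvec(s['tool_rot']).as_matrix()
    print("travel",R0.T@(np.array(p)-s['position']),"turn",np.degrees(Rn.from_matrix(R0.T@R).as_rotvec()).round(2))
E
python3 - <<'E'
from h import *
t=cam("top");f1=lambda p:((p[0]+.5)/3.3333-.5+190,(p[1]+.5)/3.3333-.5+135)
for p in((104,407),(425,412)):print(cast(t,[f1(p)],.034))
go((.452,-.024,.2),Rt(90))
print(Rt(10,25))
E
```

```text
[[0.4581 0.275  0.034 ]]
[[ 0.4486 -0.0196  0.034 ]]
travel [ 0.4121 -0.4621  0.0363] turn [ -0.09  -0.05 -68.58]
[[ 0.8925  0.1733  0.4165]
 [ 0.1577 -0.9849  0.0719]
 [ 0.4226  0.0015 -0.9063]]
```

Emit:
step_arm:
  commands:
    - {"travel": [0.412,-0.463,0.036],"turn": [0,0,-68.6]}
    - {"travel": [0.412,-0.463,0.036],"turn": [0,0,-68.6]}
    - {"travel": [0.412,-0.463,0.036],"turn": [0,0,-68.6]}
    - {"travel": [0.412,-0.463,0.036],"turn": [0,0,-68.6]}
    - {"travel": [0.412,-0.463,0.036],"turn": [0,0,-68.6]}
  gripper: 1

```text
time: 0.6
position: [0.3239, -0.3688, 0.2215]
tool_rot: [-2.653, -1.682, 0.0]
ft_force: [1.0, -0.2, 0.4]
grip_width: 1.0
grip_force: 0.0
```

Run:
```python
from h import *
s=ctrl.get_state();print(s['time'],s['position'],s['joint_positions'],s['ft_force'])
go((.449,-.02,.2),Rt(90))
```

```text
0.6 [ 0.3239 -0.3688  0.2215] [ 1.0772  0.0029 -0.2807  1.8465  0.001   1.2927  0.3553] [ 0.9602 -0.2475  0.4216]
travel [ 0.3688 -0.0357  0.0215] turn [ -0.03  -0.01 -25.26]
```

Emit:
step_arm:
  commands:
    - {"travel": [0.369,-0.036,0.021],"turn": [0,0,-25.3]}
    - {"travel": [0.369,-0.036,0.021],"turn": [0,0,-25.3]}
    - {"travel": [0.369,-0.036,0.021],"turn": [0,0,-25.3]}
    - {"travel": [0.369,-0.036,0.021],"turn": [0,0,-25.3]}
    - {"travel": [0.369,-0.036,0.021],"turn": [0,0,-25.3]}

```text
time: 1.1
position: [0.4093, -0.1345, 0.2077]
tool_rot: [2.227, 2.215, -0.001]
ft_force: [2.1, -0.7, -0.4]
grip_width: 0.997
grip_force: 0.0
```

Run:
```python
from h import *
s=ctrl.get_state();print(s['time'],s['position'],s['joint_positions'],s['ft_force'])
go((.449,-.02,.2),Rt(90))
```

```text
1.1 [ 0.4093 -0.1345  0.2077] [ 0.8497 -0.1282 -0.5447  1.9816 -0.0687  1.2702  0.3235] [ 2.0725 -0.6859 -0.4424]
travel [0.1147 0.0391 0.0076] turn [ 0.    0.04 -0.32]
```

Emit:
step_arm:
  commands:
    - {"travel": [0.115,0.039,0.008],"turn": [0,0,0]}
    - {"travel": [0.115,0.039,0.008],"turn": [0,0,0]}
    - {"travel": [0.115,0.039,0.008],"turn": [0,0,0]}
    - {"travel": [0.115,0.039,0.008],"turn": [0,0,0]}
    - {"travel": [0.115,0.039,0.008],"turn": [0,0,0]}

```text
time: 1.6
position: [0.4485, -0.022, 0.1996]
tool_rot: [-2.226, -2.216, 0.002]
ft_force: [-0.1, 0.4, -0.5]
grip_width: 1.003
grip_force: 0.0
```

Run:
```python
from h import *
s=ctrl.get_state();print(s['time'],s['position'],s['joint_positions'],s['ft_force'])
im=ctrl.get_image("wrist");cv2.imwrite("pics/w1.png",cv2.cvtColor(im,cv2.COLOR_RGB2BGR))
```

```text
1.6 [ 0.4485 -0.022   0.1996] [ 0.7395 -0.077  -0.7092  1.9513 -0.0522  1.2501  0.0437] [-0.1171  0.3978 -0.5157]
```

View pics/w1.png

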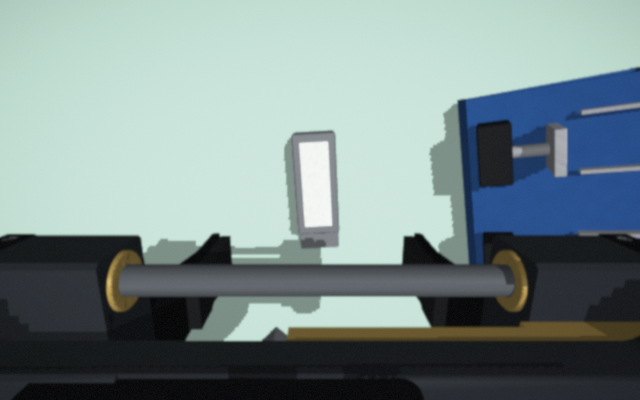

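The wrist view shows cassette B upright. Its white label is centred near (316,184), the tab is at (320,240), and the rack is to the right. I'll measure the label.

```bash
cat >> h.py <<'E'
def label(img,s,z=.034,roi=None):
    """white label: centre and long-axis direction in the world, on plane z"""
    h=cv2.cvtColor(img,cv2.COLOR_BGR2HSV);m=((h[...,1]<18)&(h[...,2]>195)).astype(np.uint8)*255
    if roi: k=np.zeros_like(m);k[roi[1]:roi[3],roi[0]:roi[2]]=1;m*=k
    k=max(cv2.findContours(m,0,2)[0],key=cv2.contourArea);rc=cv2.minAreaRect(k);bx=cv2.boxPoints(rc)
    W=cast(cam("wrist",s),bx,z);e=W[1]-W[0],W[2]-W[1];L=max(e,key=np.linalg.norm)
    print("label px",rc,"size",[np.linalg.norm(q).round(4) for q in e],"centre",W.mean(0),"dir",np.degrees(np.arctan2(L[1],L[0])))
    return W.mean(0)
E
python3 - <<'E'
from h import *
s=ctrl.get_state();im=cv2.imread("pics/w1.png");
h=cv2.cvtColor(im,cv2.COLOR_BGR2HSV);print(h[180,316],h[180,200],h[180,297])
label(im,s,roi=(270,110,360,260))
c=cam("wrist",s)
# block dark-grey outline incl. tab
g=cv2.cvtColor(im,cv2.COLOR_BGR2GRAY)
for v in(140,185,225,240):print(v,g[v,280:350:2])
print("col",g[122:252:2,330])
print(cast(c,[(320,246)],.012),cast(c,[(314,131)],.034))
E
```

```text
[ 60   2 246] [ 79  28 230] [110  16 140]
label px ((315.2530517578125, 183.7296905517578), (84.70734405517578, 29.207763671875), 87.22978973388672) size [np.float64(0.0264), np.float64(0.0805)] centre [ 0.4461 -0.0212  0.034 ] dir -87.13414252002518
140 [221 220 221 210 159 132 120 137 137 138 139 140 139 142 141 144 145 147
 149 151 154 157 163 161 146 139 138 138 206 221 221 221 222 221 221]
185 [220 221 219 198 145 140 138 127 126 136 142 224 244 245 245 245 243 244
 245 246 245 246 245 244 243 190 139 135 136 206 221 222 222 221 221]
225 [222 222 221 222 219 171 139 140 136 121 132 134 184 240 242 240 240 236
 236 232 228 228 226 224 224 222 168 133 132 153 215 222 222 222 222]
240 [221 210 165 161 161 161 160 160 160 146 115  95  91  82  82  82  86 110
 106  95  94  97 119 131 133 133 133 133 134 169 220 221 221 221 221]
col [220 221 221 216 155 106 135 139 140 139 140 140 141 142 142 145 143 146
 144 146 147 150 153 155 160 165 166 170 175 178 187 189 192 198 201 211
 214 213 224 224 226 231 233 236 236 237 239 238 240 241 242 240 174 135
 132 128 132 133 134 133 134 134 158 214 222]
[[ 0.4504 -0.091   0.012 ]] [[0.4454 0.0283 0.034 ]]
```

Run:
```python
from h import *
go((.4463,-.0200,.026),Rt(92.9))
```

```text
travel [ 0.003  -0.002   0.1736] turn [-0.05  0.03 -3.28]
```

Emit:
step_arm:
  commands:
    - {"travel": [0.003,-0.002,0.05],"turn": [0,0,-3.3]}
    - {"travel": [0.003,-0.002,0.1],"turn": [0,0,-3.3]}
    - {"travel": [0.003,-0.002,0.14],"turn": [0,0,-3.3]}
    - {"travel": [0.003,-0.002,0.173],"turn": [0,0,-3.3]}
    - {"travel": [0.003,-0.002,0.173],"turn": [0,0,-3.3]}

```text
time: 2.15
position: [0.4424, -0.02, 0.0229]
tool_rot: [-2.16, -2.27, 0.008]
ft_force: [-1.6, 0.1, -0.3]
grip_width: 0.997
grip_force: 0.0
```

Run:
```python
from h import *
go((.4463,-.0200,.026),Rt(92.9))
```

```text
travel [-0.0001  0.0039 -0.0031] turn [-0.54 -0.14 -0.06]
```

Emit:
step_arm:
  commands:
    - {"travel": [0,0,0],"turn": [0,0,0]}
    - {"travel": [0,0,0],"turn": [0,0,0]}

```text
time: 2.35
position: [0.4485, -0.0196, 0.0288]
tool_rot: [2.162, 2.275, 0.002]
ft_force: [-0.3, -0.3, 0.6]
grip_width: 0.999
grip_force: 0.0
```

Run:
```python
from h import *
go((.4463,-.0200,.026),Rt(92.9))
```

```text
travel [-0.0003 -0.0022  0.0027] turn [0.18 0.07 0.01]
```

Emit:
step_arm:
  commands:
    - {"travel": [0,-0.001,0.002],"turn": [0,0,0]}
    - {"travel": [0,-0.001,0.002],"turn": [0,0,0]}
    - {"travel": [0,-0.001,0.002],"turn": [0,0,0]}
    - {"travel": [0,-0.001,0.002],"turn": [0,0,0]}
    - {"travel": [0,-0.001,0.002],"turn": [0,0,0]}
  gripper: 0.3
  force: 40

```text
time: 2.85
position: [0.446, -0.0188, 0.0251]
tool_rot: [2.162, 2.278, -0.0]
ft_force: [0.8, 0.5, -0.1]
grip_width: 0.628
grip_force: 0.0
```

Emit:
step_arm:
  commands:
    - {"travel": [0,0,0],"turn": [0,0,0]}
    - {"travel": [0,0,0],"turn": [0,0,0]}
    - {"travel": [0,0,0],"turn": [0,0,0]}
    - {"travel": [0,0,0],"turn": [0,0,0]}
    - {"travel": [0,0,0],"turn": [0,0,0]}

```text
time: 3.35
position: [0.4461, -0.0187, 0.0249]
tool_rot: [2.163, 2.278, 0.001]
ft_force: [1.0, 0.1, -0.4]
grip_width: 0.455
grip_force: 40.0
```

Run:
```python
from h import *
go((.4463,-.0200,.026),Rt(92.9))
```

```text
travel [-0.0013  0.0001 -0.0011] turn [ 0.03 -0.    0.09]
```

Run:
```python
from h import *
go((.67,-.12,.30),Rt(99.8))
```

```text
travel [-0.1128  0.2184 -0.275 ] turn [ 0.03 -0.   -6.81]
```

Emit:
step_arm:
  commands:
    - {"travel": [0,0,-0.04],"turn": [0,0,0]}
    - {"travel": [0,0,-0.08],"turn": [0,0,0]}
    - {"travel": [0,0,-0.13],"turn": [0,0,0]}
    - {"travel": [0,0,-0.18],"turn": [0,0,0]}
    - {"travel": [0,0,-0.23],"turn": [0,0,0]}

```text
time: 3.85
position: [0.4448, -0.0186, 0.2564]
tool_rot: [-2.162, -2.278, 0.002]
ft_force: [1.1, -1.3, -2.0]
grip_width: 0.456
grip_force: 40.0
```

Run:
```python
from h import *
go((.67,-.12,.30),Rt(99.8));print(ctrl.get_state()['grip_width'])
```

```text
travel [-0.1131  0.2195 -0.0438] turn [-0.07  0.02 -6.8 ]
0.4561206875316153
```

Emit:
step_arm:
  commands:
    - {"travel": [-0.113,0.22,-0.044],"turn": [0,0,-6.8]}
    - {"travel": [-0.113,0.22,-0.044],"turn": [0,0,-6.8]}
    - {"travel": [-0.113,0.22,-0.044],"turn": [0,0,-6.8]}
    - {"travel": [-0.113,0.22,-0.044],"turn": [0,0,-6.8]}
    - {"travel": [-0.113,0.22,-0.044],"turn": [0,0,-6.8]}

```text
time: 4.35
position: [0.6714, -0.1212, 0.2977]
tool_rot: [-2.024, -2.4, 0.003]
ft_force: [0.9, 0.5, -0.5]
grip_width: 0.456
grip_force: 40.0
```

Emit:
step_arm:
  commands:
    - {"travel": [-0.003,0.003,0],"turn": [0,0,0]}
    - {"travel": [-0.003,0.003,0],"turn": [0,0,0]}
    - {"travel": [-0.003,0.003,0],"turn": [0,0,0]}
    - {"travel": [-0.003,0.003,0],"turn": [0,0,0]}

```text
time: 4.75
position: [0.6728, -0.1209, 0.2994]
tool_rot: [2.022, 2.404, -0.001]
ft_force: [0.0, 0.1, -2.0]
grip_width: 0.459
grip_force: 40.0
```

Run:
```python
from h import *
s=ctrl.get_state();print(s['time'],s['position'],s['tool_rot'],s['joint_positions'],s['ft_force'])
im=ctrl.get_image("wrist");cv2.imwrite("pics/w2.png",cv2.cvtColor(im,cv2.COLOR_RGB2BGR))
import pickle;pickle.dump(s,open("s2.pkl","wb"))
```

```text
4.75 [ 0.6728 -0.1209  0.2994] [ 2.0216  2.4041 -0.001 ] [ 0.6143  0.4576 -0.7028  1.2358  0.2905  1.5474  0.1299] [ 0.0332  0.0523 -1.9675]
```

View pics/w2.png

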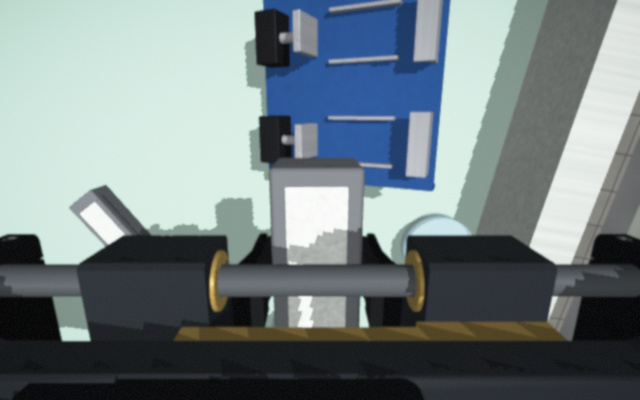

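The wrist view shows B held, with the rack beyond it: lips at (427,28) and (419,145), plungers at (305,33) and (306,140), and the guides between. I'll zoom in to read the edges.

Run:
```python
import cv2
a=cv2.imread("pics/w2.png")[0:196,250:450]
cv2.imwrite("pics/c3.png",cv2.resize(a,(600,588),interpolation=cv2.INTER_CUBIC))
```

```text
(no output)
```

View pics/c3.png

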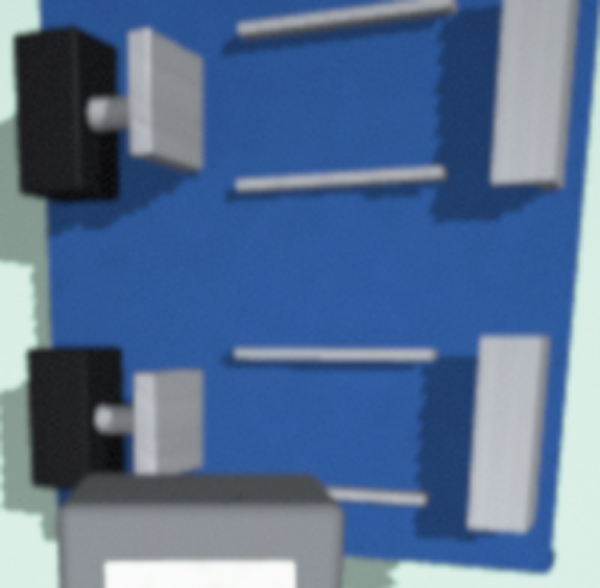

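```bash
cat > fit.py <<'E'
from h import *
import pickle
from scipy.optimize import least_squares
s=pickle.load(open("s2.pkl","rb"));c=cam("wrist",s)
L,R=52,-52
pts=[((240,29),(-100,L+24,8)),((455,7),(-30,L+24,8)),((236,186),(-100,L-24,8)),((445,172),(-30,L-24,8)),
((235,355),(-100,R+24,8)),((436,355),(-30,R+24,8)),((426,499),(-30,R-24,8)),
((492,183),(-12,L-30,21)),((480,336),(-12,R+30,21)),((468,527),(-12,R-30,21)),
((203,57),(-115,L+18,2)),((203,170),(-115,L-18,2)),((203,370),(-115,R+18,2))]
px=np.array([((p[0]+.5)/3-.5+250,(p[1]+.5)/3-.5) for p,_ in pts]);X=np.array([q for _,q in pts])/1000
def Rb(yaw):
    return Rn.from_euler('ZY',[yaw,-np.radians(25)]).as_matrix()
def f(v):return (proj(c,X@Rb(v[3]).T+v[:3])-px).ravel()
r=least_squares(f,[.77,-.01,.105,.17],loss='soft_l1',f_scale=1)
print(r.x,np.degrees(r.x[3]));print(f(r.x).reshape(-1,2).round(1).tolist())
v=r.x
for n,y in(("L",.052),("R",-.052)):print(n,v[:3]+Rb(v[3])@[0,y,0])
E
python3 fit.py
```

```text
[ 0.7611 -0.0144  0.1048  0.1707] 9.782242005646648
[[-0.4, -0.0], [-0.9, -2.0], [0.5, -0.4], [-0.8, -0.1], [0.3, -0.5], [-1.3, 0.1], [-0.7, 0.5], [0.1, 0.2], [0.6, 0.2], [0.2, 0.5], [0.7, 0.4], [0.7, 0.4], [0.5, -0.1]]
L [0.7523 0.0369 0.1048]
R [ 0.7699 -0.0656  0.1048]
```

```bash
cat >> h.py <<'E'
BL=np.array([.7523,.0369,.1048]);BR=np.array([.7699,-.0656,.1048]);YAW=9.78
RB=Rn.from_euler('ZY',[np.radians(YAW),-np.radians(25)]).as_matrix()
def bgo(B,xt,z,off=73,s=None,y=0,dz=25):
    """cassette tab tip at bay xt, underside at z (mm)"""
    go(B+RB@(np.array([xt-off,y,z+dz])/1000),Rt(YAW+180,25,YAW),s)
def where(B,off=73,dz=25):
    s=ctrl.get_state();p=RB.T@(s['position']-B)*1000;print("t",s['time'],"tip x %.1f y %.1f z %.1f"%(p[0]+off,p[1],p[2]-dz),"F bay",RB.T@s['ft_force'],"w",s['grip_width'],s['grip_force'])
E
python3 - <<'E'
from h import *
import pickle
s=pickle.load(open("s2.pkl","rb"));K,R,o=cam("wrist",s);Rm=Rn.from_rotvec(s['tool_rot']).as_matrix()
c=(K,Rm.T@R,Rm.T@(o-s['position']))
print(cast(c,[(251+200/3,167.7),(250+60/3,168),(250+342/3,168)],-.009))
bgo(BR,8,70)
E
```

```text
[[ 0.0462 -0.0007 -0.009 ]
 [ 0.0461 -0.0201 -0.009 ]
 [ 0.046   0.0182 -0.009 ]]
travel [0.0384 0.006  0.1362] turn [-19.64 -19.54 -88.34]
```

Emit:
step_arm:
  commands:
    - {"travel": [0,0,0],"turn": [-19.6,-19.5,-88.3]}
    - {"travel": [0,0,0],"turn": [-19.6,-19.5,-88.3]}
    - {"travel": [0,0,0],"turn": [-19.6,-19.5,-88.3]}
    - {"travel": [0,0,0],"turn": [-19.6,-19.5,-88.3]}
    - {"travel": [0,0,0],"turn": [-19.6,-19.5,-88.3]}

```text
time: 5.3
position: [0.6729, -0.1209, 0.2996]
tool_rot: [0.965, 2.756, 0.025]
ft_force: [-0.0, -0.5, -1.8]
grip_width: 0.46
grip_force: 40.0
```

Run:
```python
from h import *
s=ctrl.get_state();print(s['joint_positions'],s['position'])
bgo(BR,8,110,74)
```

```text
[ 0.8063  0.3076 -0.8531  1.4597  0.3001  1.267   0.8388] [ 0.6729 -0.1209  0.2996]
travel [0.0559 0.0078 0.092 ] turn [-10.52 -10.41 -46.98]
```

Emit:
step_arm:
  commands:
    - {"travel": [0.056,0.008,0.06],"turn": [-10.5,-10.4,-47]}
    - {"travel": [0.056,0.008,0.06],"turn": [-10.5,-10.4,-47]}
    - {"travel": [0.056,0.008,0.06],"turn": [-10.5,-10.4,-47]}
    - {"travel": [0.056,0.008,0.06],"turn": [-10.5,-10.4,-47]}
    - {"travel": [0.056,0.008,0.06],"turn": [-10.5,-10.4,-47]}

```text
time: 5.8
position: [0.6476, -0.0832, 0.2296]
tool_rot: [-0.084, 2.731, 0.046]
ft_force: [-0.1, 0.6, -1.7]
grip_width: 0.46
grip_force: 40.0
```

Run:
```python
from h import *
s=ctrl.get_state();print(s['joint_positions'],s['position'])
bgo(BR,8,70,74);where(BR,74)
```

```text
[ 1.1124  0.1594 -1.0439  1.8002  0.0699  0.8582  1.6995] [ 0.6476 -0.0832  0.2296]
travel [ 0.0048 -0.0022  0.0705] turn [-1.43 -1.44 -5.96]
t 5.8 tip x 14.8 y 3.4 z 140.3 F bay [-0.6805  0.5754 -1.5552] w 0.4602873552074053 39.99596153385937
```

Emit:
step_arm:
  commands:
    - {"travel": [0.005,-0.002,0.035],"turn": [-1.4,-1.4,-6]}
    - {"travel": [0.005,-0.002,0.07],"turn": [-1.4,-1.4,-6]}
    - {"travel": [0.005,-0.002,0.07],"turn": [-1.4,-1.4,-6]}
    - {"travel": [0.005,-0.002,0.07],"turn": [-1.4,-1.4,-6]}
    - {"travel": [0.005,-0.002,0.07],"turn": [-1.4,-1.4,-6]}

```text
time: 6.3
position: [0.6731, -0.0826, 0.1658]
tool_rot: [-0.222, 2.695, 0.052]
ft_force: [-0.4, 0.8, -0.6]
grip_width: 0.456
grip_force: 40.0
```

Run:
```python
from h import *
s=ctrl.get_state();print(s['joint_positions'],s['position'])
bgo(BR,8,25,74);where(BR,74)
```

```text
[ 1.0312  0.2959 -0.9986  1.8373  0.2004  0.7199  1.7193] [ 0.6731 -0.0826  0.1658]
travel [0.0028 0.0003 0.0468] turn [-0.03  0.12 -0.34]
t 6.3 tip x 10.7 y -0.3 z 71.8 F bay [-0.5241  0.8245 -0.4494] w 0.45616790511016064 39.99711181037128
```

Emit:
step_arm:
  commands:
    - {"travel": [0.003,0,0.02],"turn": [0,0.1,-0.3]}
    - {"travel": [0.003,0,0.035],"turn": [0,0.1,-0.3]}
    - {"travel": [0.003,0,0.047],"turn": [0,0.1,-0.3]}
    - {"travel": [0.003,0,0.047],"turn": [0,0.1,-0.3]}
    - {"travel": [0.003,0,0.047],"turn": [0,0.1,-0.3]}

```text
time: 6.8
position: [0.6903, -0.0798, 0.1212]
tool_rot: [-0.228, 2.696, 0.053]
ft_force: [2.8, 0.5, -2.0]
grip_width: 0.46
grip_force: 40.0
```

Run:
```python
from h import *
bgo(BR,-14.5,24,74);where(BR,74)
im=ctrl.get_image("wrist");cv2.imwrite("pics/w3.png",cv2.cvtColor(im,cv2.COLOR_RGB2BGR))
```

```text
travel [0.0221 0.0005 0.0001] turn [ 0.04  0.02 -0.11]
t 6.8 tip x 7.6 y -0.5 z 24.1 F bay [ 1.6879  0.0333 -3.0392] w 0.4604011221337736 39.99809017404914
```

View pics/w3.png

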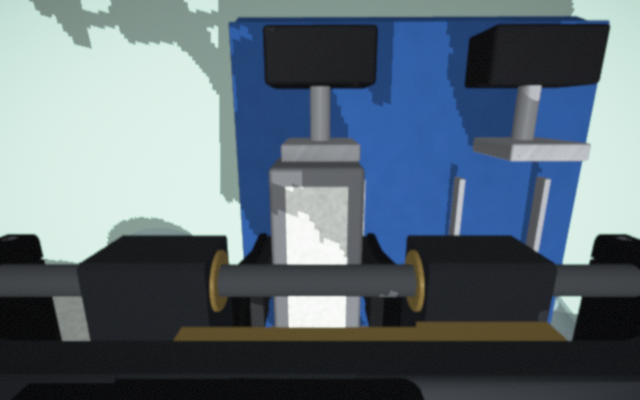

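Cassette B is lined up in front of the right plunger: the plate at (320,150) is centred on the block at (318,165). Next I push downhill.

Emit:
step_arm:
  commands:
    - {"travel": [0.007,0,0],"turn": [0,0,0]}
    - {"travel": [0.013,0,0],"turn": [0,0,0]}
    - {"travel": [0.018,0,0],"turn": [0,0,0]}
    - {"travel": [0.022,0,0],"turn": [0,0,0]}
    - {"travel": [0.022,0,0],"turn": [0,0,0]}

```text
time: 7.35
position: [0.6733, -0.0828, 0.1141]
tool_rot: [-0.228, 2.689, 0.052]
ft_force: [11.2, 1.7, -2.5]
grip_width: 0.455
grip_force: 40.0
```

Run:
```python
from h import *
bgo(BR,-14.5,0,74);where(BR,74)
```

```text
travel [0.0037 0.0005 0.0248] turn [-0.    0.46 -0.1 ]
t 7.35 tip x -11.0 y -0.5 z 24.9 F bay [ 9.2121 -0.1821 -7.0269] w 0.4549286018829769 39.997511208057404
```

Emit:
step_arm:
  commands:
    - {"travel": [0.003,0,0],"turn": [0,0.4,0]}
    - {"travel": [0.005,0,0],"turn": [0,0.4,0]}
    - {"travel": [0.005,0,0],"turn": [0,0.4,0]}

```text
time: 7.65
position: [0.6705, -0.0832, 0.1132]
tool_rot: [-0.229, 2.692, 0.052]
ft_force: [12.6, 2.3, -3.6]
grip_width: 0.46
grip_force: 40.0
```

Run:
```python
from h import *
bgo(BR,-14.5,0,74);where(BR,74)
```

```text
travel [0.0007 0.0005 0.0252] turn [-0.01  0.27 -0.07]
t 7.65 tip x -13.9 y -0.5 z 25.2 F bay [10.1207  0.0782 -8.6831] w 0.4597961316459642 39.99725449830294
```

Emit:
step_arm:
  commands:
    - {"travel": [0.002,0,0],"turn": [0,0.2,0]}
    - {"travel": [0.003,0,0],"turn": [0,0.2,0]}
    - {"travel": [0.003,0,0],"turn": [0,0.2,0]}

```text
time: 7.95
position: [0.6699, -0.0833, 0.1135]
tool_rot: [-0.229, 2.691, 0.051]
ft_force: [15.3, 2.7, -3.2]
grip_width: 0.456
grip_force: 40.0
```

Run:
```python
from h import *
bgo(BR,-15,0,74);where(BR,74)
```

```text
travel [0.0008 0.0005 0.0258] turn [-0.04  0.34 -0.04]
t 7.95 tip x -14.4 y -0.5 z 25.8 F bay [12.7032  0.0425 -9.3996] w 0.4564006615598618 39.99760868959129
```

Emit:
step_arm:
  commands:
    - {"travel": [0,0,0.006],"turn": [0,0.3,0]}
    - {"travel": [0,0,0.012],"turn": [0,0.3,0]}
    - {"travel": [0,0,0.017],"turn": [0,0.3,0]}
    - {"travel": [0,0,0.02],"turn": [0,0.3,0]}
    - {"travel": [0,0,0.02],"turn": [0,0.3,0]}

```text
time: 8.45
position: [0.6784, -0.0825, 0.0965]
tool_rot: [-0.23, 2.696, 0.049]
ft_force: [10.1, 1.9, 5.9]
grip_width: 0.456
grip_force: 40.0
```

Run:
```python
from h import *
bgo(BR,-15,0,74);where(BR,74)
```

```text
travel [0.0012 0.0011 0.0068] turn [-0.11  0.02 -0.01]
t 8.45 tip x -13.8 y -1.1 z 6.8 F bay [11.7864  0.1192  0.9923] w 0.45642917658228377 40.001267082989216
```

Emit:
step_arm:
  commands:
    - {"travel": [0.001,0.001,0.003],"turn": [0,0,0]}
    - {"travel": [0.001,0.001,0.006],"turn": [0,0,0]}
    - {"travel": [0.001,0.001,0.007],"turn": [0,0,0]}
    - {"travel": [0.001,0.001,0.008],"turn": [0,0,0]}
    - {"travel": [0.001,0.001,0.008],"turn": [0,0,0]}

```text
time: 8.95
position: [0.6814, -0.0815, 0.0903]
tool_rot: [-0.229, 2.695, 0.047]
ft_force: [6.8, 1.2, 14.3]
grip_width: 0.459
grip_force: 40.0
```

Run:
```python
from h import *
bgo(BR,-4,0,74);where(BR,74)
```

```text
travel [-0.0096  0.0007 -0.0001] turn [-0.19  0.11 -0.01]
t 8.95 tip x -13.6 y -0.7 z -0.2 F bay [12.2487  0.0008 10.0241] w 0.4587870718790618 40.00102140940726
```

Emit:
step_arm:
  commands:
    - {"travel": [-0.004,0,-0.001],"turn": [0,0,0]}
    - {"travel": [-0.008,0,-0.001],"turn": [0,0,0]}
    - {"travel": [-0.011,0,-0.001],"turn": [0,0,0]}
    - {"travel": [-0.011,0,-0.001],"turn": [0,0,0]}
    - {"travel": [-0.011,0,-0.001],"turn": [0,0,0]}

```text
time: 9.45
position: [0.6822, -0.0815, 0.0904]
tool_rot: [-0.229, 2.715, 0.046]
ft_force: [-20.2, -2.3, 26.2]
grip_width: 0.458
grip_force: 40.0
```

Run:
```python
from h import *
bgo(BR,-4,0,74);where(BR,74)
```

```text
travel [-0.0088  0.0007 -0.0006] turn [-0.17 -1.04 -0.09]
t 9.45 tip x -12.8 y -0.7 z -0.4 F bay [-7.3518  1.2178 32.352 ] w 0.4580812900430168 40.00998430419713
```

Run:
```python
from h import *
im=cv2.cvtColor(ctrl.get_image("scene"),cv2.COLOR_RGB2BGR);cv2.imwrite("pics/s3.png",im)
w=cv2.cvtColor(ctrl.get_image("wrist"),cv2.COLOR_RGB2BGR);cv2.imwrite("pics/w4.png",w)
A=cv2.resize(im[155:275,225:355],(520,480),interpolation=cv2.INTER_CUBIC);B=cv2.resize(w[0:330,230:420],(276,480))
cv2.imwrite("pics/c4.png",np.hstack([A,B]))
```

```text
(no output)
```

View pics/c4.png

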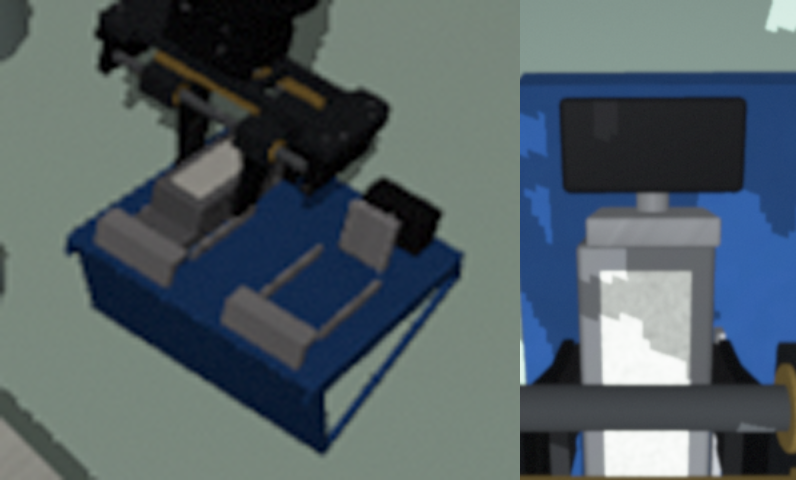

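The tab at crop (160,222) stops short of the lip, so the block probably pitched nose-up in the grip while pushing. I'll re-push downhill, tilt the nose down and try again.

Emit:
step_arm:
  commands:
    - {"travel": [0.006,0,-0.002],"turn": [0,0,0]}
    - {"travel": [0.012,0,-0.002],"turn": [0,1,0]}
    - {"travel": [0.013,0,-0.002],"turn": [0,2.5,0]}
    - {"travel": [0.013,0,-0.002],"turn": [0,4,0]}
    - {"travel": [0.013,0,-0.002],"turn": [0,4,0]}

```text
time: 10.05
position: [0.6799, -0.0816, 0.0911]
tool_rot: [-0.235, 2.761, 0.042]
ft_force: [17.7, 1.8, 1.4]
grip_width: 0.46
grip_force: 40.0
```

Run:
```python
from h import *
bgo(BR,-14,0,74);where(BR,74)
print("torque tool",Rn.from_rotvec(ctrl.get_state()['tool_rot']).as_matrix().T@ctrl.get_state()['torque'])
```

```text
travel [-0.0007  0.0004  0.0012] turn [-0.09 -3.71 -0.03]
t 10.05 tip x -14.7 y -0.4 z 1.3 F bay [16.702  -1.1951 -6.2542] w 0.45974071925855126 39.996148268692195
torque tool [ 0.3128 -3.689  -0.0309]
```

Emit:
step_arm:
  commands:
    - {"travel": [0,0,0.002],"turn": [0,0,0]}
    - {"travel": [0,0,0.004],"turn": [0,0,0]}
    - {"travel": [0,0,0.004],"turn": [0,0,0]}

```text
time: 10.35
position: [0.6805, -0.0815, 0.09]
tool_rot: [-0.235, 2.763, 0.039]
ft_force: [0.4, 1.2, 23.6]
grip_width: 0.458
grip_force: 40.0
```

Run:
```python
from h import *
where(BR,74)
```

```text
t 10.35 tip x -14.5 y -0.4 z -0.0 F bay [10.5152  1.0898 21.1482] w 0.457726124503646 40.00955850351602
```

Emit:
step_arm:
  commands:
    - {"travel": [-0.003,0,-0.002],"turn": [0,0,0]}
    - {"travel": [-0.006,0,-0.002],"turn": [0,0,0]}
    - {"travel": [-0.008,0,-0.002],"turn": [0,0,0]}
    - {"travel": [-0.008,0,-0.002],"turn": [0,0,0]}

```text
time: 10.75
position: [0.6807, -0.0815, 0.09]
tool_rot: [-0.235, 2.777, 0.039]
ft_force: [-13.1, -0.9, 24.6]
grip_width: 0.455
grip_force: 40.0
```

Run:
```python
from h import *
where(BR,74);bgo(BR,-14,0,74)
```

```text
t 10.75 tip x -14.4 y -0.5 z -0.2 F bay [-1.4408  1.3184 27.7748] w 0.4546939250397859 40.00503265298903
travel [-0.0004  0.0005 -0.0002] turn [-0.16 -4.66 -0.06]
```

Emit:
step_arm:
  commands:
    - {"travel": [0.006,0,-0.002],"turn": [0,-0.5,0]}
    - {"travel": [0.006,0,-0.003],"turn": [0,-1,0]}
    - {"travel": [0.006,0,-0.004],"turn": [0,-2,0]}
    - {"travel": [0.006,0,-0.004],"turn": [0,-2,0]}

```text
time: 11.15
position: [0.6792, -0.0816, 0.0926]
tool_rot: [-0.231, 2.728, 0.046]
ft_force: [18.7, 2.4, -3.2]
grip_width: 0.455
grip_force: 40.0
```

Run:
```python
from h import *
where(BR,74);bgo(BR,-14,0,74)
w=cv2.cvtColor(ctrl.get_image("wrist"),cv2.COLOR_RGB2BGR);cv2.imwrite("pics/w5.png",w)
for n in("w2","w3","w4","w5"):
    g=cv2.cvtColor(cv2.imread(f"pics/{n}.png"),cv2.COLOR_BGR2GRAY)
    print(n,"row200",g[200,262:296:2],g[200,340:372:2]);print("col300",g[140:196:2,300])
```

```text
t 11.15 tip x -14.6 y -0.4 z 2.9 F bay [ 15.7457  -0.7662 -10.8388] w 0.4547196975038344 39.99294794630259
travel [-0.0007  0.0004  0.0029] turn [-0.08 -1.82 -0.06]
w2 row200 [232 232 232 224 147 133 145 147 147 147 147 168 242 250 249 250 251] [250 250 249 246 188 146 148 148 146 146 139 138 216 232 233 232]
col300 [187 186 185 184 188 185 190 194 184 120  75  76  77  81 108 133 144 147
 146 147 146 147 148 174 246 250 249 249]
w3 row200 [ 66  66  67  67  81  96 103 103 103 100 102 113 173 191 190 193 196] [194 193 190 185 131 101 100 100 101 100  95  94 142 101  93  92]
col300 [ 90  93 110 143 151 152 149 144 140 135 123  79  66  68  88 113 136 142
 143 143 143 143 144 173 199 193 190 190]
w4 row200 [ 67  67  66  65  82  95 103 102 103 103 102 112 173 192 189 192 196] [195 192 189 181 126 100 102 101 100 102  96  85  88  93  91  92]
col300 [ 69  82  90  92  97 128 152 154 152 148 143 140 136 134 125 120 142 146
 145 145 146 147 149 222 249 243 206 191]
w5 row200 [ 67  68  68  66  73  94 104 106 106 107 107 110 161 191 191 193 197] [196 192 188 173 115 104 105 105 104 103  92  83  92  94  94  92]
col300 [ 65  66  76  87  91  99 136 154 154 150 144 142 138 138 132 112 106 107
 108 108 107 107 109 159 200 194 192 190]
```

Emit:
step_arm:
  commands:
    - {"travel": [-0.001,0,0.002],"turn": [0,2,0]}
    - {"travel": [-0.003,0,0.004],"turn": [0,3,0]}
    - {"travel": [-0.003,0,0.005],"turn": [0,3,0]}
    - {"travel": [-0.003,0,0.005],"turn": [0,3,0]}

```text
time: 11.6
position: [0.6809, -0.0813, 0.0899]
tool_rot: [-0.236, 2.789, 0.038]
ft_force: [-6.9, 0.2, 23.3]
grip_width: 0.457
grip_force: 40.0
```

```bash
cat >> h.py <<'E'
def tilt(s,img):
    """label corners near tail -> depth of label there from its width (26.4*40/40 calibrated on w2: 63.0 px at row 200)"""
    g=cv2.cvtColor(img,cv2.COLOR_BGR2GRAY).astype(float)
    def edge(r,a,b):
        q=np.mean(g[r-2:r+3,a:b],0);i=np.argmax(np.abs(np.diff(q))*(np.abs(np.diff(q))>20));lo,hi=q[max(i-3,0)],q[min(i+4,len(q)-1)];m=(lo+hi)/2
        j=[k for k in range(max(i-3,0),min(i+4,len(q)-1)) if (q[k]-m)*(q[k+1]-m)<=0][0]
        return a+j+(m-q[j])/(q[j+1]-q[j])
    return [round(edge(r,340,356)-edge(r,278,294),2) for r in(196,204,212,220,228)]
E
python3 - <<'E'
from h import *
where(BR,74);bgo(BR,-14,0,74)
w=cv2.cvtColor(ctrl.get_image("wrist"),cv2.COLOR_RGB2BGR);cv2.imwrite("pics/w6.png",w)
for n in("w2","w3","w4","w5","w6"):print(n,tilt(None,cv2.imread(f"pics/{n}.png")))
E
```

```text
t 11.6 tip x -14.2 y -0.4 z -0.3 F bay [ 3.7187  1.3818 24.0235] w 0.457321406935505 40.01166152302176
travel [-0.0002  0.0004 -0.0004] turn [-0.16 -5.34 -0.06]
w2 [np.float64(63.54), np.float64(62.92), np.float64(62.57), np.float64(62.2), np.float64(61.74)]
w3 [np.float64(62.81), np.float64(62.24), np.float64(62.01), np.float64(61.89), np.float64(61.38)]
w4 [np.float64(62.53), np.float64(62.19), np.float64(61.81), np.float64(61.88), np.float64(61.5)]
w5 [np.float64(61.34), np.float64(61.13), np.float64(60.67), np.float64(61.05), np.float64(60.68)]
w6 [np.float64(61.65), np.float64(60.99), np.float64(60.8), np.float64(60.61), np.float64(60.98)]
```

Emit:
step_arm:
  commands:
    - {"travel": [0,0,0],"turn": [0,0,0]}
    - {"travel": [0,0,0],"turn": [0,0,0]}
    - {"travel": [0,0,-0.002],"turn": [0,-2,0]}
    - {"travel": [0,0,-0.005],"turn": [0,-5,0]}
  gripper: 0.65

```text
time: 12.05
position: [0.6745, -0.0819, 0.088]
tool_rot: [-0.229, 2.712, 0.051]
ft_force: [-0.2, -0.2, -0.1]
grip_width: 0.639
grip_force: 0.0
```

Run:
```python
from h import *
where(BR,74);bgo(BR,-14,0,74)
w=cv2.cvtColor(ctrl.get_image("wrist"),cv2.COLOR_RGB2BGR);cv2.imwrite("pics/w7.png",w)
g=cv2.cvtColor(w,cv2.COLOR_BGR2GRAY);print(g[100:236:3,300])
```

```text
t 12.05 tip x -20.8 y 0.1 z 0.7 F bay [-0.2717 -0.1098  0.0502] w 0.6390438701071676 0.0
travel [-0.0068 -0.0001  0.0006] turn [ 0.03 -0.86 -0.14]
[ 36  33  36  34  36  33  35  34  33  33  33  31  38  40  41  39  39  44
  66  65  66  66  68  65  66  66  66  64  65  69  90  90  90  91  92  94
 130 181 142 137 134 132 134 142 142 143]
```

Emit:
step_arm:
  commands:
    - {"travel": [0,0,-0.03],"turn": [0,0,0]}
    - {"travel": [0,0,-0.07],"turn": [0,0,0]}
    - {"travel": [0,0,-0.12],"turn": [0,0,0]}
    - {"travel": [-0.05,0,-0.16],"turn": [0,0,0]}
    - {"travel": [-0.05,0,-0.16],"turn": [0,0,0]}
  gripper: 1

```text
time: 12.6
position: [0.6573, -0.0883, 0.2599]
tool_rot: [-0.223, 2.708, 0.043]
ft_force: [1.4, 0.2, 0.0]
grip_width: 0.969
grip_force: 0.0
```

Run:
```python
from h import *
where(BR,74)
s=ctrl.get_state()
w=cv2.cvtColor(ctrl.get_image("wrist"),cv2.COLOR_RGB2BGR);cv2.imwrite("pics/w8.png",w)
c=cam("wrist",s);h=cv2.cvtColor(w,cv2.COLOR_BGR2HSV)
# predicted pixels if seated: label ends, tail, tab
for n,q in(("tail top",(-120,0,34)),("tail+-",(-120,20,34)),("tail+-",(-120,-20,34)),("front top",(-24,0,34)),("tab tip",(-0.,0,12)),("lip edge",(-12,0,21)),("plate top",(-120,0,42))):
    print(n,proj(c,BR+RB@(np.array(q)/1000)).round(1))
m=((h[...,1]<40)&(h[...,2]>150)).astype(np.uint8)*255
p=proj(c,BR+RB@np.array([-.072,0,.034]))[0].astype(int);print(p)
k=np.zeros_like(m);k[max(p[1]-110,0):p[1]+110,p[0]-40:p[0]+40]=1
for q in sorted(cv2.findContours(m*k,0,2)[0],key=cv2.contourArea)[-3:]:
    rc=cv2.minAreaRect(q);W=cast(c,cv2.boxPoints(rc),.034+RB[:,2]@BR,RB[:,2]);print(rc,((W-BR)@RB*1000).round(1).tolist())
```

```text
t 12.6 tip x 35.5 y -3.3 z 164.1 F bay [ 1.2458 -0.0534 -0.5556] w 0.9694116018050685 0.0
tail top [[322.7 100.5]]
tail+- [[346.3 100.4]]
tail+- [[299.2 100.7]]
front top [[322.9 209.3]]
tab tip [[322.6 226.6]]
lip edge [[322.7 217.7]]
plate top [[322.8 100.1]]
[322 157]
((323.0, 95.0), (10.0, 42.0), 90.0) [[-128.6, -17.5, 34.0], [-128.4, 18.0, 34.0], [-120.3, 18.1, 34.0], [-120.5, -17.6, 34.0]]
((321.5, 232.0), (30.0, 79.0), 90.0) [[-16.8, -37.8, 34.0], [-16.5, 35.2, 34.0], [13.1, 36.0, 34.0], [12.8, -38.8, 34.0]]
((320.4999694824219, 154.5), (102.99998474121094, 40.99999237060547), 90.0) [[-118.1, -19.4, 34.0], [-117.9, 15.6, 34.0], [-27.1, 16.6, 34.0], [-27.3, -21.0, 34.0]]
```

Run:
```python
from h import *
print(ctrl.get_state()['joint_positions'])
go((.46,.27,.25),Rt(238))
```

```text
[ 1.1816  0.1773 -1.1128  1.7417  0.0619  0.9074  1.818 ]
travel [ 0.1279  0.3847 -0.0482] turn [-10.47  22.88 -47.7 ]
```

Emit:
step_arm:
  commands:
    - {"travel": [0.128,0.385,-0.048],"turn": [-10.5,22.9,-47.7]}
    - {"travel": [0.128,0.385,-0.048],"turn": [-10.5,22.9,-47.7]}
    - {"travel": [0.128,0.385,-0.048],"turn": [-10.5,22.9,-47.7]}
    - {"travel": [0.128,0.385,-0.048],"turn": [-10.5,22.9,-47.7]}
    - {"travel": [0.128,0.385,-0.048],"turn": [-10.5,22.9,-47.7]}

```text
time: 13.15
position: [0.531, 0.1333, 0.2483]
tool_rot: [-1.263, 2.792, 0.019]
ft_force: [1.3, 0.5, -0.8]
grip_width: 1.001
grip_force: 0.0
```

Run:
```python
from h import *
print(ctrl.get_state()['joint_positions'],ctrl.get_state()['position'])
go((.46,.27,.2),Rt(238))
```

```text
[ 0.8888  0.204  -1.2878  1.7204  0.1881  1.2897  1.989 ] [0.531  0.1333 0.2483]
travel [-0.0521  0.1446  0.0494] turn [-1.55  4.23 -9.32]
```

Emit:
step_arm:
  commands:
    - {"travel": [-0.018,0.04,0],"turn": [0,0,0]}
    - {"travel": [-0.018,0.04,0],"turn": [0,0,0]}

```text
time: 13.35
position: [0.5101, 0.1812, 0.2491]
tool_rot: [-1.274, 2.783, 0.026]
ft_force: [0.2, 0.4, 0.7]
grip_width: 1.001
grip_force: 0.0
```

Run:
```python
from h import *
print(ctrl.get_state()['joint_positions'],ctrl.get_state()['position'])
go((.46,.27,.2),Rt(238))
```

```text
[ 0.8318  0.1737 -1.3069  1.7359  0.1602  1.2814  1.9252] [0.5101 0.1812 0.2491]
travel [-0.0305  0.0969  0.05  ] turn [-1.38  4.51 -8.8 ]
```

Emit:
step_arm:
  commands:
    - {"travel": [-0.015,0.045,0],"turn": [-0.7,2.2,-4]}
    - {"travel": [-0.015,0.045,0],"turn": [-0.7,2.2,-4]}

```text
time: 13.55
position: [0.4867, 0.2206, 0.2494]
tool_rot: [-1.387, 2.774, 0.015]
ft_force: [-0.6, 1.3, -0.5]
grip_width: 0.995
grip_force: 0.0
```

Run:
```python
from h import *
print(ctrl.get_state()['joint_positions'],ctrl.get_state()['position'])
go((.46,.27,.2),Rt(238))
```

```text
[ 0.7177  0.2061 -1.3084  1.7198  0.1999  1.33    1.8725] [0.4867 0.2206 0.2494]
travel [-0.0215  0.0515  0.0498] turn [-0.64  2.31 -4.88]
```

Emit:
step_arm:
  commands:
    - {"travel": [-0.021,0.05,0.03],"turn": [-0.6,2.3,-4.9]}
    - {"travel": [-0.021,0.05,0.05],"turn": [-0.6,2.3,-4.9]}
    - {"travel": [-0.021,0.05,0.05],"turn": [-0.6,2.3,-4.9]}
    - {"travel": [-0.021,0.05,0.05],"turn": [-0.6,2.3,-4.9]}
    - {"travel": [-0.021,0.05,0.05],"turn": [-0.6,2.3,-4.9]}

```text
time: 14.05
position: [0.4672, 0.2613, 0.2009]
tool_rot: [-1.503, 2.755, -0.007]
ft_force: [0.6, 0.5, 0.3]
grip_width: 1.0
grip_force: 0.0
```

Run:
```python
from h import *
s=ctrl.get_state();print(s['joint_positions'],s['position'],s['tool_rot'])
w=cv2.cvtColor(ctrl.get_image("wrist"),cv2.COLOR_RGB2BGR);cv2.imwrite("pics/w9.png",w)
print(proj(cam("wrist",s),[(.458,.275,.034)]))
label(w,s,roi=(200,60,440,235))
go((.46,.27,.2),Rt(238))
```

```text
[ 0.5339  0.3109 -1.2679  1.7566  0.3132  1.3002  1.764 ] [0.4672 0.2613 0.2009] [-1.5027  2.7551 -0.0072]
[[333.6325 196.5992]]
label px ((336.0, 194.5), (79.0, 28.0), 90.0) size [np.float64(0.0256), np.float64(0.0768)] centre [0.4557 0.2755 0.034 ] dir 58.62466831414382
travel [-0.0033  0.011   0.001 ] turn [-0.34  0.06 -0.81]
```

Emit:
step_arm:
  commands:
    - {"travel": [-0.025,0.011,0],"turn": [0,0,-0.8]}
    - {"travel": [-0.025,0.011,0],"turn": [0,0,-0.8]}
    - {"travel": [-0.025,0.011,0],"turn": [0,0,-0.8]}
    - {"travel": [-0.025,0.011,0],"turn": [0,0,-0.8]}

```text
time: 14.5
position: [0.4709, 0.2882, 0.2003]
tool_rot: [-1.523, 2.745, -0.007]
ft_force: [0.7, 0.1, 0.3]
grip_width: 0.998
grip_force: 0.0
```

Run:
```python
from h import *
s=ctrl.get_state();print(s['joint_positions'],s['position'],s['tool_rot'])
w=cv2.cvtColor(ctrl.get_image("wrist"),cv2.COLOR_RGB2BGR);cv2.imwrite("pics/w10.png",w)
g=label(w,s,roi=(200,40,440,235));a=np.radians(58.4)
c=cam("wrist",s)
R=Rn.from_rotvec(s['tool_rot']).as_matrix();b=R.T@(g-s['position']);print("label in tool",b)
x0=proj(c,[g])[0].astype(int);gr=cv2.cvtColor(w,cv2.COLOR_BGR2GRAY);print(x0,gr[90:240:3,x0[0]],gr[x0[1],x0[0]-40:x0[0]+40:3])
```

```text
[ 0.4372  0.3602 -1.2391  1.7182  0.357   1.3163  1.7097] [0.4709 0.2882 0.2003] [-1.5229  2.7448 -0.0073]
label px ((323.9883728027344, 169.99972534179688), (28.480670928955078, 85.74425506591797), 1.3322197198867798) size [np.float64(0.0801), np.float64(0.0255)] centre [0.4564 0.2764 0.034 ] dir -123.6034250612708
label in tool [0.0177 0.0069 0.1662]
[323 171] [206 204 205 177 128 127 127 125 126 107 116 129 149 233 233 233 235 234
 234 233 232 234 236 232 233 236 234 234 235 234 234 235 236 236 235 234
 235 235 235 235 235 188 137 131 138 138 139 140 140 198] [208 207 208 207 206 207 204 123 135 194 236 235 234 234 235 236 236 234
 227 137 129 183 208 208 207 207 208]
```

Run:
```python
from h import *
go((.4564,.2764,.026),Rt(236.4))
```

```text
travel [0.0176 0.007  0.1741] turn [-0.31 -0.    1.64]
```

Emit:
step_arm:
  commands:
    - {"travel": [0.018,0.007,0.04],"turn": [-0.3,0,1.6]}
    - {"travel": [0.018,0.007,0.09],"turn": [-0.3,0,1.6]}
    - {"travel": [0.018,0.007,0.135],"turn": [-0.3,0,1.6]}
    - {"travel": [0.018,0.007,0.165],"turn": [-0.3,0,1.6]}
    - {"travel": [0.018,0.007,0.173],"turn": [-0.3,0,1.6]}

```text
time: 15.05
position: [0.4538, 0.2748, 0.0238]
tool_rot: [1.483, -2.763, -0.001]
ft_force: [0.0, -0.5, 0.5]
grip_width: 0.994
grip_force: 0.0
```

Emit:
step_arm:
  commands:
    - {"travel": [0,0,0],"turn": [0,0,0]}
    - {"travel": [0,0,0],"turn": [0,0,0]}
    - {"travel": [0,0,0],"turn": [0,0,0]}

```text
time: 15.35
position: [0.457, 0.2781, 0.0289]
tool_rot: [-1.486, 2.764, 0.001]
ft_force: [-0.1, 1.0, 0.6]
grip_width: 1.002
grip_force: 0.0
```

Run:
```python
from h import *
print(ctrl.get_state()['joint_positions'])
go((.4564,.2764,.026),Rt(236.4))
```

```text
[ 0.309   0.518  -1.0767  1.9253  0.5379  1.0187  1.5487]
travel [ 0.0018 -0.0004  0.0029] turn [-0.07  0.18  0.11]
```

Emit:
step_arm:
  commands:
    - {"travel": [0.001,0,0.002],"turn": [0,0,0]}
    - {"travel": [0.001,0,0.002],"turn": [0,0,0]}
    - {"travel": [0.001,0,0.002],"turn": [0,0,0]}
    - {"travel": [0.001,0,0.002],"turn": [0,0,0]}
    - {"travel": [0.001,0,0.002],"turn": [0,0,0]}
  gripper: 0.3
  force: 60

```text
time: 15.85
position: [0.455, 0.2766, 0.025]
tool_rot: [-1.488, 2.767, 0.001]
ft_force: [-0.1, -1.0, 0.2]
grip_width: 0.633
grip_force: 0.0
```

Emit:
step_arm:
  commands:
    - {"travel": [0,0,0],"turn": [0,0,0]}
    - {"travel": [0,0,0],"turn": [0,0,0]}
    - {"travel": [0,0,0],"turn": [0,0,0]}
    - {"travel": [0,0,0],"turn": [0,0,0]}
    - {"travel": [0,0,0],"turn": [0,0,0]}

```text
time: 16.35
position: [0.4551, 0.2765, 0.0249]
tool_rot: [1.488, -2.767, -0.001]
ft_force: [-0.9, -0.3, 0.8]
grip_width: 0.456
grip_force: 60.0
```

Emit:
step_arm:
  commands:
    - {"travel": [0,0,-0.04],"turn": [0,0,0]}
    - {"travel": [0,0,-0.08],"turn": [0,0,0]}
    - {"travel": [0,0,-0.13],"turn": [0,0,0]}
    - {"travel": [0,0,-0.18],"turn": [0,0,0]}
    - {"travel": [0,0,-0.23],"turn": [0,0,0]}

```text
time: 16.85
position: [0.4543, 0.2762, 0.2562]
tool_rot: [1.489, -2.765, -0.001]
ft_force: [1.8, -0.1, -2.0]
grip_width: 0.456
grip_force: 60.0
```

Run:
```python
from h import *
s=ctrl.get_state();print(s['joint_positions'],s['grip_width'],s['position'])
w=cv2.cvtColor(ctrl.get_image("wrist"),cv2.COLOR_RGB2BGR);cv2.imwrite("pics/w11.png",w)
print(tilt(None,w),cv2.cvtColor(w,cv2.COLOR_BGR2GRAY)[150:196:2,300])
bgo(BL,8,110,74)
```

```text
[ 0.5494  0.2511 -1.3014  1.6826  0.2445  1.397   1.7713] 0.4563976044699502 [0.4543 0.2762 0.2562]
[np.float64(62.91), np.float64(62.49), np.float64(61.94), np.float64(61.75), np.float64(61.36)] [233 233 233 233 233 230 175  76  69  68  68  74  84  89  90  90  89  89
  89  90  91 135 176]
travel [ 0.1208 -0.2943  0.0654] turn [ 10.18 -22.98  46.06]
```

Emit:
step_arm:
  commands:
    - {"travel": [0.12,-0.294,0.02],"turn": [10.2,-23,46]}
    - {"travel": [0.12,-0.294,0.02],"turn": [10.2,-23,46]}
    - {"travel": [0.12,-0.294,0.02],"turn": [10.2,-23,46]}
    - {"travel": [0.12,-0.294,0.02],"turn": [10.2,-23,46]}
    - {"travel": [0.12,-0.294,0.02],"turn": [10.2,-23,46]}

```text
time: 17.4
position: [0.5961, 0.0676, 0.2384]
tool_rot: [-0.437, 2.753, 0.035]
ft_force: [1.8, -0.1, -3.0]
grip_width: 0.458
grip_force: 60.0
```

Run:
```python
from h import *
s=ctrl.get_state();print(s['joint_positions'],s['position'])
where(BL,76);bgo(BL,8,90,76)
```

```text
[ 1.0646  0.0001 -1.1833  1.8598 -0.0473  0.9294  1.7887] [0.5961 0.0676 0.2384]
t 17.4 tip x -2.3 y 56.8 z 159.0 F bay [ 0.3427 -0.4377 -3.4915] w 0.4581585196329096 59.95187368243933
travel [-0.0076 -0.0598  0.0668] turn [ 1.47 -4.61  8.01]
```

Emit:
step_arm:
  commands:
    - {"travel": [-0.008,-0.059,0.03],"turn": [1.5,-4.6,8]}
    - {"travel": [-0.008,-0.059,0.06],"turn": [1.5,-4.6,8]}
    - {"travel": [-0.008,-0.059,0.067],"turn": [1.5,-4.6,8]}
    - {"travel": [-0.008,-0.059,0.067],"turn": [1.5,-4.6,8]}
    - {"travel": [-0.008,-0.059,0.067],"turn": [1.5,-4.6,8]}

```text
time: 17.9
position: [0.6438, 0.0246, 0.1816]
tool_rot: [-0.244, 2.697, 0.055]
ft_force: [-0.9, 1.0, -1.0]
grip_width: 0.453
grip_force: 60.0
```

Run:
```python
from h import *
s=ctrl.get_state();print(s['joint_positions'],s['position'])
where(BL,76);bgo(BL,8,24,76)
```

```text
[ 1.0076  0.1879 -1.1331  1.9058  0.1921  0.7264  1.5542] [0.6438 0.0246 0.1816]
t 17.9 tip x 9.7 y 6.3 z 90.6 F bay [-1.1043  1.1663 -0.6039] w 0.4528872295203472 59.957689829170704
travel [ 0.0017 -0.0066  0.0666] turn [ 0.29 -0.06  0.5 ]
```

Emit:
step_arm:
  commands:
    - {"travel": [0.002,-0.006,0.01],"turn": [0,0,0.5]}
    - {"travel": [0.002,-0.006,0.03],"turn": [0,0,0.5]}
    - {"travel": [0.002,-0.006,0.04],"turn": [0,0,0.5]}
    - {"travel": [0.002,-0.006,0.04],"turn": [0,0,0.5]}
    - {"travel": [0.002,-0.006,0.04],"turn": [0,0,0.5]}

```text
time: 18.4
position: [0.66, 0.0195, 0.1444]
tool_rot: [-0.229, 2.698, 0.056]
ft_force: [0.1, 0.4, -2.1]
grip_width: 0.457
grip_force: 60.0
```

Run:
```python
from h import *
where(BL,76);bgo(BL,8,24,76)
```

```text
t 18.4 tip x 7.6 y -1.5 z 50.6 F bay [-0.7386  0.3583 -1.9613] w 0.456964310533041 59.95743035338819
travel [-0.0004  0.0014  0.0266] turn [ 0.17 -0.05 -0.1 ]
```

Emit:
step_arm:
  commands:
    - {"travel": [0,0.001,0.01],"turn": [0.2,0,0]}
    - {"travel": [0,0.001,0.02],"turn": [0.2,0,0]}
    - {"travel": [0,0.001,0.026],"turn": [0.2,0,0]}
    - {"travel": [0,0.001,0.026],"turn": [0.2,0,0]}
    - {"travel": [0,0.001,0.026],"turn": [0.2,0,0]}

```text
time: 18.9
position: [0.6707, 0.0221, 0.1202]
tool_rot: [-0.227, 2.698, 0.052]
ft_force: [1.5, -0.1, -2.3]
grip_width: 0.455
grip_force: 60.0
```

Emit:
step_arm:
  commands:
    - {"travel": [0.007,0,0],"turn": [0,0,0]}
    - {"travel": [0.013,0,0],"turn": [0,0,0]}
    - {"travel": [0.018,0,0],"turn": [0,0,0]}
    - {"travel": [0.023,0,0],"turn": [0,0,0]}
    - {"travel": [0.024,0,0],"turn": [0,0,0]}

```text
time: 19.4
position: [0.6527, 0.019, 0.1133]
tool_rot: [-0.227, 2.688, 0.053]
ft_force: [10.9, 2.4, -2.6]
grip_width: 0.452
grip_force: 60.0
```

Run:
```python
from h import *
where(BL,76);bgo(BL,-15,22,76)
```

```text
t 19.4 tip x -12.1 y -0.7 z 25.5 F bay [ 8.9969  0.5346 -7.109 ] w 0.45232469567333894 59.95031515136361
travel [0.0029 0.0007 0.0034] turn [ 0.01  0.5  -0.14]
```

Emit:
step_arm:
  commands:
    - {"travel": [0.003,0,0],"turn": [0,0.5,0]}
    - {"travel": [0.006,0,0],"turn": [0,0.5,0]}
    - {"travel": [0.007,0,0],"turn": [0,0.5,0]}
    - {"travel": [0.007,0,0],"turn": [0,0.5,0]}

```text
time: 19.8
position: [0.6502, 0.0186, 0.1131]
tool_rot: [-0.227, 2.689, 0.053]
ft_force: [16.8, 2.6, -3.3]
grip_width: 0.454
grip_force: 59.9
```

Run:
```python
from h import *
where(BL,76);bgo(BL,-15,0,76)
w=cv2.cvtColor(ctrl.get_image("wrist"),cv2.COLOR_RGB2BGR);cv2.imwrite("pics/w12.png",w);print(tilt(None,w))
```

```text
t 19.8 tip x -14.5 y -0.7 z 26.4 F bay [ 13.9966  -0.2877 -10.1577] w 0.45447848460719503 59.94951032102108
travel [0.0007 0.0007 0.0264] turn [ 0.02  0.47 -0.12]
[np.float64(62.67), np.float64(62.17), np.float64(61.97), np.float64(61.85), np.float64(61.5)]
```

Emit:
step_arm:
  commands:
    - {"travel": [0,0.001,0.007],"turn": [0,0.5,0]}
    - {"travel": [0,0.001,0.013],"turn": [0,1,0]}
    - {"travel": [0,0.001,0.018],"turn": [0,1.5,0]}
    - {"travel": [0,0.001,0.021],"turn": [0,2,0]}
    - {"travel": [0,0.001,0.021],"turn": [0,2,0]}

```text
time: 20.35
position: [0.6595, 0.0211, 0.0953]
tool_rot: [-0.231, 2.723, 0.048]
ft_force: [10.5, 0.9, 8.4]
grip_width: 0.455
grip_force: 60.0
```

Run:
```python
from h import *
where(BL,76);bgo(BL,-15,0,76)
w=cv2.cvtColor(ctrl.get_image("wrist"),cv2.COLOR_RGB2BGR);cv2.imwrite("pics/w13.png",w);print(tilt(None,w))
```

```text
t 20.35 tip x -13.3 y 0.2 z 6.1 F bay [13.0722 -0.8949  3.158 ] w 0.4546450218614097 59.95239746756852
travel [ 0.0015 -0.0002  0.0062] turn [-0.02 -1.51 -0.09]
[np.float64(62.91), np.float64(62.53), np.float64(61.86), np.float64(62.33), np.float64(61.65)]
```

Emit:
step_arm:
  commands:
    - {"travel": [0.001,0,0.003],"turn": [0,0,0]}
    - {"travel": [0.001,0,0.006],"turn": [0,-0.5,0]}
    - {"travel": [0.001,0,0.008],"turn": [0,-0.5,0]}
    - {"travel": [0.001,0,0.009],"turn": [0,-0.5,0]}
    - {"travel": [0.001,0,0.009],"turn": [0,-0.5,0]}

```text
time: 20.9
position: [0.6617, 0.0215, 0.0891]
tool_rot: [-0.231, 2.715, 0.045]
ft_force: [-12.7, -1.3, 35.0]
grip_width: 0.46
grip_force: 60.0
```

Run:
```python
from h import *
where(BL,76);bgo(BL,-15,0,76)
w=cv2.cvtColor(ctrl.get_image("wrist"),cv2.COLOR_RGB2BGR);cv2.imwrite("pics/w14.png",w);print(tilt(None,w))
```

```text
t 20.9 tip x -14.0 y 0.2 z -0.4 F bay [ 3.2949  0.9158 37.1196] w 0.4595683227553445 59.99787177890539
travel [ 0.001  -0.0002 -0.0004] turn [-0.18 -1.05 -0.02]
[np.float64(62.9), np.float64(62.18), np.float64(61.67), np.float64(61.76), np.float64(61.51)]
```

Emit:
step_arm:
  commands:
    - {"travel": [0,0,-0.002],"turn": [0,0,0]}
    - {"travel": [0,0,-0.003],"turn": [0,0,0]}

```text
time: 21.15
position: [0.6614, 0.0214, 0.0896]
tool_rot: [-0.23, 2.711, 0.05]
ft_force: [19.7, 2.9, -5.7]
grip_width: 0.454
grip_force: 60.0
```

Emit:
step_arm:
  commands:
    - {"travel": [0,0,0],"turn": [0,0,0]}
    - {"travel": [0,0,0],"turn": [0,0,0]}
    - {"travel": [0,0,-0.001],"turn": [0,0,0]}
    - {"travel": [0,0,-0.003],"turn": [0,-1,0]}
  gripper: 0.65

```text
time: 21.55
position: [0.6509, 0.0199, 0.0844]
tool_rot: [-0.229, 2.716, 0.051]
ft_force: [0.7, 0.2, -0.9]
grip_width: 0.639
grip_force: 0.0
```

Emit:
step_arm:
  commands:
    - {"travel": [0,0,-0.03],"turn": [0,0,0]}
    - {"travel": [0,0,-0.07],"turn": [0,0,0]}
    - {"travel": [0,0,-0.12],"turn": [0,0,0]}
    - {"travel": [-0.05,-0.05,-0.16],"turn": [0,0,0]}
    - {"travel": [-0.05,-0.05,-0.16],"turn": [0,0,0]}
  gripper: 1

```text
time: 22.05
position: [0.6413, -0.0362, 0.2546]
tool_rot: [-0.226, 2.713, 0.037]
ft_force: [0.4, -0.6, -0.2]
grip_width: 0.972
grip_force: 0.0
```

Run:
```python
from h import *
s=ctrl.get_state()
w=cv2.cvtColor(ctrl.get_image("wrist"),cv2.COLOR_RGB2BGR);cv2.imwrite("pics/w15.png",w)
im=cv2.cvtColor(ctrl.get_image("scene"),cv2.COLOR_RGB2BGR)
print(s['time'],s['position'],s['ft_force'],s['grip_width'])
A=cv2.resize(im[165:275,235:350],(460,440),interpolation=cv2.INTER_CUBIC);B=cv2.resize(w[40:240,240:400],(352,440),interpolation=cv2.INTER_CUBIC)
c=cam("wrist",s)
for b in(BL,BR):
    q=proj(c,b+RB@(np.array([(-120,20,34),(-120,-20,34),(-24,20,34),(-24,-20,34),(-120,18,42),(-120,-18,42)])/1000).T[:,:].T.T if 0 else b+(np.array([(-120,20,34),(-120,-20,34),(-24,20,34),(-24,-20,34),(-120,18,42),(-120,-18,42)])/1000)@RB.T)
    print(q.round(1).tolist())
B=cv2.resize(w[40:300,200:440],(406,440))
cv2.imwrite("pics/c5.png",np.hstack([A[:,:390],B]))
```

```text
22.05 [ 0.6413 -0.0362  0.2546] [ 0.378  -0.6479 -0.2328] 0.971564271673428
[[405.7, 111.8], [358.6, 112.0], [399.5, 219.8], [355.9, 219.9], [405.6, 111.6], [362.1, 111.8]]
[[283.6, 112.2], [236.9, 112.4], [286.4, 219.9], [243.1, 220.0], [280.2, 112.1], [237.0, 112.2]]
```

View pics/c5.png

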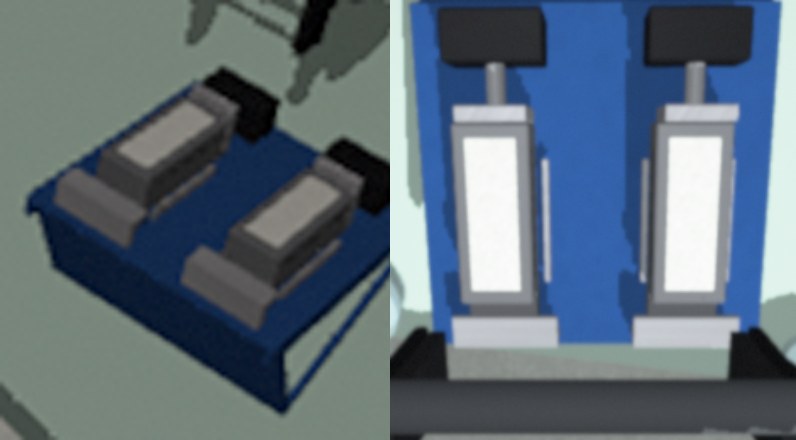

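Both cassettes lie flat and straight with their tabs under the lips. Their tail edges sit at crop row 122, which is the predicted seated position, and the gripper is clear. I'm handing in.

```bash
python3 -c "
from bench import ctrl
print(ctrl.close_job())"
```

```text
the job is handed in; nothing more can be done
None
```

I loaded both cassettes into the rack, one in each bay, and handed the job in at about 22 s. The last pictures show both lying flat, tab uphill under the lip, with the gripper clear; the result of the judging was not shown.

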